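# Walk the die block round to its fence

## Task

The heavy black block stands askew on the bench. Push at its corners with the fingertips to walk it round until its bright face looks squarely at the fence, keeping it clear of the fence while it is still turned away, then push it up so that the bright face sits flush on the fence, between the two yellow marks. Only push the block: never grip, lift or tip it, and leave everything else on the bench where it is.

Things in the scene. Friction and masses are not known exactly. Their poses are not given: they have to be found in the camera images.
- block: Heavy black block, 90 (x) x 130 (y) x 60 (z) mm, 1.2 to 1.9 kg, too wide to grip; slides under 5 to 15 N. Origin: centre of its underside. Its +x face (130 x 60) is bright whitish, also marked by a whitish strip 14 mm wide on that edge of the top. It starts with its centre 135 to 165 mm in front of the fence, turned 0.6 to 1.45 rad anticlockwise (from above) from facing it.
- face_left (a point): Bottom corner of the bright face at its +y end: 45 mm along x and 65 mm along y from the block's origin.
- face_right (a point): Bottom corner of the bright face at its -y end: 45 mm along x and -65 mm along y from the block's origin.
- fence: Fixed aluminium bar, 300 mm long (y), 30 thick (x), 40 high, beyond the block from the robot. Origin: foot of the middle of its working face; that face is the plane x = 0 of its frame, +x points into the bar, away from the block (centre at negative x). When flush the block's axes are parallel to the fence's. Two yellow marks, 12 mm wide, cross it 100 mm either side of the middle.
- mouse: Bystander, leave alone: white computer mouse, 100 x 58 x 34 mm, loose. Origin: centre of its underside.
- puck: Bystander: black rubber disc, 64 mm across, 20 mm high, standing loose behind the fence. Origin: centre of its underside.
- spigot: Bystander: steel flanged spigot, flange 60 mm across, post 34 mm across, 65 mm high, standing loose about 210 mm to the right (-y) of the fence's middle line, beside the block. Origin: centre of its underside.
- pin_cup: Bystander: empty blue plastic cup, 60 mm across the rim, 55 mm high, standing loose about 220 mm to the left (+y) of the fence's middle line, beside the block. Origin: centre of its underside.
- driver: Bystander: screwdriver lying loose on the right. Origin: under its middle.
- jar: Bystander: small jar with a white cap, 56 mm across, 70 mm high, loose on the left. Origin: centre of its underside.
- standoff: Bystander: brass standoff, 18 mm across, 50 mm high, standing loose behind the fence. Origin: centre of its underside.
Mind the look-alikes: they are no part of the job. What is shaped like the block but orange or purple is not meant.

How it is judged (in metres and radians):
At the end, for the whole second after the job is handed in: Both lower corners of the block's bright face lie within 4 mm of the plane of the fence's working face and within 100 mm either side of its middle (the yellow marks), bright face to the fence, the block flat on the bench and at rest (x of face_left in the frame of fence between -0.004 and 0.004 m and y of face_left in the frame of fence between -0.1 and 0.1 m and x of face_right in the frame of fence between -0.004 and 0.004 m and y of face_right in the frame of fence between -0.1 and 0.1 m and x of block in the frame of fence below -0.03 m and height (world z) of block below 0.004 m and angle between block's own z axis and vertical below 0.03 rad and linear speed of block below 0.01 m/s and angular speed of block below 0.05 rad/s); the robot touches nothing.
It fails at once if the block meets the fence (over 1 N) while turned more than 0.25 rad (14 degrees) out of square with it (contact force between block and fence above 1 N and angle between the x axis of block and the x axis of fence, either way round above 0.25 rad).
It fails at once if the block is lifted more than 8 mm or tipped more than 0.12 rad (height (world z) of block above 0.008 m or angle between block's own z axis and vertical above 0.12 rad).
It fails at once if a bystander (mouse, disc, spigot, cup, screwdriver, jar or standoff) is moved more than 15 mm (distance of any of mouse, puck, spigot, pin_cup, driver, jar, standoff from where it was at the start of the episode above 0.015 m).
It also fails if it takes over 67 s, if anything falls off the work surface, if the arm or the gripper's body presses on something with over 40 N, if the wrist force passes 120 N, or if a joint passes its speed limit or range.

## Robot

A 6-joint arm with a two-finger parallel gripper is mounted at the origin on the work surface. World frame = base frame: x ahead of the robot, y to its left, z up, the work surface at z = 0. Lengths are in mm, angles in degrees, forces in N, time in s.
With the tool pointing down it reaches from about 300 to 850 mm from the base axis. Payload 4.2 kg.
Tool frame: the origin (TCP) lies midway between the tips of the shut fingers; the grasp point (between the pads) lies 19 mm behind it; z points along the fingers, y is the line along which they close (so a half turn about z gives the same grasp; the last joint's range is limited). The gripper opens to 91 mm and grips with 3 to 60 N. Pads are 32 mm wide; open, the fingers measure 118 mm over their backs; the gripper's body (76 mm by 178 mm) begins 60 mm behind the grasp point.
Start: joints at [68.64, 18.312, 89.639, -0, 72.044, -1.146], TCP at [198.682, 539.603, 184.476] pointing down, gripper open.
Joint ranges: [-177.97, 177.97], [-48.28, 115.42], [12.27, 149.76], [-77.06, 257.06], [2.81, 150.46], [-146.56, 146.56]. Speed limits (degrees/s): [147.25, 147.25, 180, 180, 180, 180].

## Interface

Orientations are given as [roll, pitch, yaw] about the fixed x, y, z axes, in that order (R = Rz(yaw) Ry(pitch) Rx(roll)).
In Python, from workcell import env gives the robot as it stands.
- The arm moves only by the shell command python3 -m jog 'ROWS' [FORCE]. ROWS is a JSON object of lists of equal length, an entry for each row: "jaw": the finger opening in mm, from 0 to 91.2; "slide": the shift along the tool's x, y, z in units of 30 mm (1.0 is 30 mm), a list of three; "spin": the turn about the tool's z in units of 8 degrees (1.0 is 8 degrees). In form: {"jaw": [jaw, ...], "slide": [[dx, dy, dz], ...], "spin": [spin, ...]}. A call has 1 to 10 rows; each row shifts and turns the commanded pose from where the row before left it, along the tool's axes as they then stand; what a row does not reach is not made up. A row lasts 1/10 s, in which the tool goes at most 50 mm and 8.59 degrees, less where a joint would pass 70% of its speed; a pose out of reach is approached as far as the arm can. A call is refused whole if a number of a shift passes 1 or a number of a turn 1, either way. A call with a gripper value outside its range is refused whole. The fingers move at their own pace and stop on an object; FORCE is the grip in N (left out, the last holds). Time passes only in rows, so rows that do not move let the fingers close. It gives the time, the measured TCP pose, the force, the opening and the grip force at its end, in the units of the state.
- env.state(): the state, without advancing time (a new reading comes with each control period).
- env.grab_frame(name): name is "side" or "top"; returns the picture (384x512x3 uint8, red, green, blue); there is no depth.
- env.camera_model(name): a dict with "fx", "fy", "cx", "cy" (pixels), "camera_from_world" (4x4, takes a point from world to camera coordinates). Camera axes: x right, y up, looking along -z (the intrinsics and any distortion apply to the point x, -y, -z); pixel columns grow to the right and rows downward; lengths in mm; the calibration is good to about 2 mm. A picture is of the moment at which its call begins. camera_model takes no time and is no camera call.
- env.job_done(): hands the job in; it is judged then, once.
The state is a dict: "time_s": time; "qpos": joint angles; "qvel": joint speeds; "effort": joint torques, N m; "ee_pos": TCP position; "ee_rot": TCP orientation; "force": force on the tool from outside, world axes, zero at the start; "torque": the same for the moment, N m; "gripper_width": finger opening in mm; "gripper_force": force on a finger pad.
Only numpy, scipy, OpenCV 4.12 (cv2) and the standard library are available. Lean on these libraries where they do the work, as an engineer would, in place of code of your own. Each camera call takes 0.05 s, during which the arm holds its last target. There are 200 camera calls.

## Working session

There is one attempt and no reset: what is moved stays moved. The work goes in short steps, Python scripts to look and compute and a shell command to move; the robot and the scene stay as the last step left them, time stands still between calls to the robot, and variables do not carry over. Pictures are saved under pics/ and viewed, at most 10 in all, crops included, and the job is handed in when it is done.

```bash
mkdir -p pics; python3 - <<'E'
from workcell import env
import cv2,numpy as np
for n in("top","side"):
    f=env.grab_frame(n); cv2.imwrite(f"pics/{n}0.png",f[:,:,::-1])
    c=env.camera_model(n); print({k:(np.round(v,3).tolist() if k=="camera_from_world" else v) for k,v in c.items()})
s=env.state();print(s["time_s"],s["ee_pos"],s["ee_rot"],s["force"])
E
```

```text
{'fx': 400.8370660276529, 'fy': 400.8370660276529, 'cx': 250.6398412755314, 'cy': 194.74556233078945, 'camera_from_world': [[-0.015, -1.0, -0.009, 32.617], [0.996, -0.015, 0.085, -559.819], [-0.085, -0.007, 0.996, -1462.693], [0.0, 0.0, 0.0, 1.0]]}
{'fx': 417.6056760612606, 'fy': 417.6056760612606, 'cx': 252.70352766855535, 'cy': 193.73411030791326, 'camera_from_world': [[0.932, -0.361, -0.018, -524.331], [0.257, 0.628, 0.735, -186.733], [-0.254, -0.69, 0.678, -1368.606], [0.0, 0.0, 0.0, 1.0]]}
0.1 [198.48954168 539.10666383 183.69062689] [-1.79905825e+02 -6.12159424e-04  1.59785786e+02] [0.0215557  0.04990659 0.43516031]
```

View pics/top0.png

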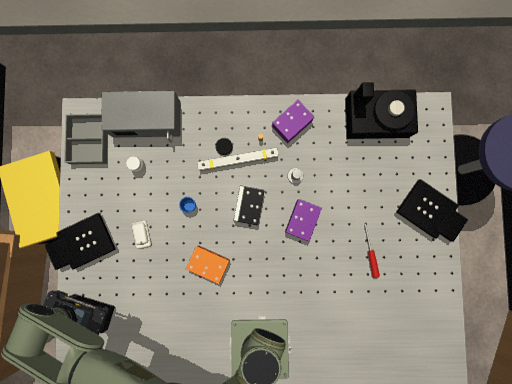

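View pics/side0.png

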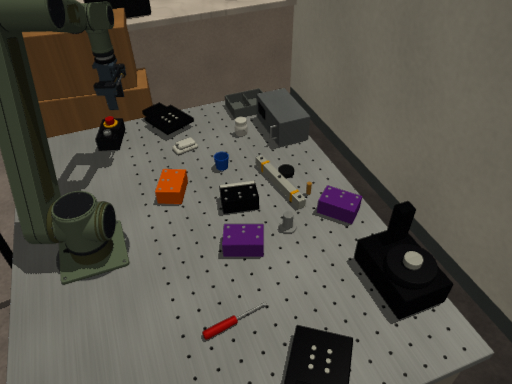

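The top view shows:
- **Block:** black, bright strip on its left, at (250,206).
- **Fence:** pale bar with yellow marks at (238,160).
- **Look-alikes:** orange (208,265), purple (303,220) and (293,121), black fixtures at (84,241) and (430,210), black puck (224,147).

The description (black with a whitish edge, in front of the fence) picks (250,206). I'll check it with a close crop.

```bash
python3 - <<'E'
import cv2
a=cv2.imread("pics/top0.png")[130:260,170:330]
cv2.imwrite("pics/crop0.png",cv2.resize(a,None,fx=4.6,fy=4.6,interpolation=cv2.INTER_CUBIC))
E
```

```text
(no output)
```

View pics/crop0.png

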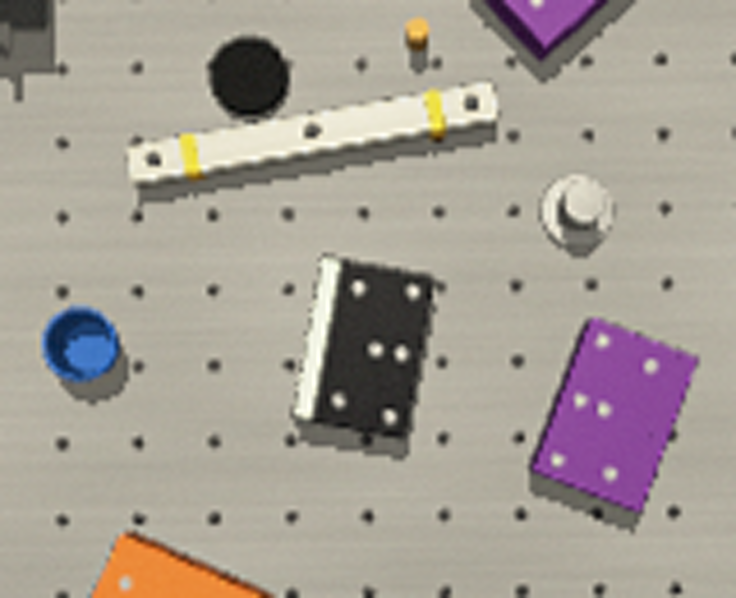

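The crop confirms it: black block with a white strip on its left. Top-face corners in the crop are about (323,256), (436,276), (408,436) and (296,416). The fence's front top edge runs from (132,185) to (497,120), with marks at (192,177) and (437,137). Next I'll write the measuring helper.

```bash
cat > h.py <<'E'
from workcell import env
import cv2,numpy as np
from scipy.optimize import least_squares,minimize
C=env.camera_model("top");M=np.array(C["camera_from_world"])
def proj(P):
    p=np.atleast_2d(P)@M[:3,:3].T+M[:3,3]
    return np.c_[C["cx"]+C["fx"]*p[:,0]/-p[:,2],C["cy"]-C["fy"]*p[:,1]/-p[:,2]]
def unproj(uv,z):
    return least_squares(lambda q:(proj([q[0],q[1],z])-uv).ravel(),[500,0],x_scale=100).x
def rot(t): return np.array([[np.cos(t),-np.sin(t)],[np.sin(t),np.cos(t)]])
def corners(b,z=60,x0=-45): # FL,FR,BR,BL
    q=np.array([[45,65],[45,-65],[x0,-65],[x0,65]])@rot(b[2]).T+b[:2]
    return np.c_[q,np.full(4,z)]
def render(b,img,S=8,o=(170,130),sz=(160,130)):
    """supersampled black top with whitish strip; returns model, mask of band where compared"""
    big=cv2.resize(img,None,fx=S,fy=S,interpolation=cv2.INTER_CUBIC)
def fit(img,b0):
    """maximise edge contrast: inside top = dark/white, i.e. sum |gradient| along model outline"""
    g=cv2.GaussianBlur(img.astype(np.float32),(0,0),1.0)
    def samp(P): 
        uv=proj(P).astype(np.float32); return cv2.remap(g,uv[:,0],uv[:,1],cv2.INTER_LINEAR)[:,0].mean(-1)
    s=np.linspace(-.9,.9,40)
    def cost(b):
        def line(ax,pos,d):
            q=np.c_[np.full(40,pos+d),s*65] if ax==0 else np.c_[s[:]*38-7,np.full(40,pos+d)]
            q=q@rot(b[2]).T+np.array(b[:2]); return samp(np.c_[q,np.full(40,60)]).mean()
        # strip inner edge (white outside), back edge and ends: outside brighter
        return -sum(line(a,p,2.5*k)-line(a,p,-2.5*k) for a,p,k in((0,31,1),(0,-45,-1),(1,65,1),(1,-65,-1)))
    r=minimize(cost,b0,method="Nelder-Mead",options=dict(initial_simplex=np.array(b0)+np.array([[0,0,0],[6,0,0],[0,6,0],[0,0,.1]]),xatol=.01,fatol=.01))
    return r.x,-r.fun
def rep(b,F):
    x=rot(-F[2])@(np.array(b[:2])-F[:2]); c=(corners(b,0)[:,:2]-F[:2])@rot(F[2])
    print("block",np.round(b[:2],1),"yaw",round(np.degrees(b[2]),1),"| fence frame",np.round(x,1),"rel",round(np.degrees(b[2]-F[2]),1))
    print("corners world FL FR BR BL",np.round(corners(b,0)[:,:2]).tolist(),"fence",np.round(c).tolist())
E
sed -i '/^def render/,/INTER_CUBIC)$/d' h.py
python3 - <<'E'
from h import *
k=lambda u,v:np.array([u/4.6+170-.5+.1,v/4.6+130-.4])
px=[k(296,416)*0+k(323,256)*0]
FLc,FRc,BRc,BLc=[unproj(k(*p),60) for p in((296,416),(323,256),(436,276),(408,436))]
for p in(FLc,FRc,BRc,BLc):print(np.round(p,1))
img=cv2.imread("pics/top0.png")
best=None
for d in (0,):
    # front face looks +y: BR/BL ordering decided by geometry
    pts=np.array([FLc,FRc,BRc,BLc]);c=pts.mean(0);n=(FLc+FRc)/2-c;yaw=np.arctan2(n[1],n[0])
    print(c,np.degrees(yaw)); b,s=fit(img,[*c,yaw]);print(b,np.degrees(b[2]),s)
e=[unproj(k(*p),40) for p in((132,185),(497,120),(192,177),(437,137))];print(np.round(e,1))
d=e[0]-e[1];print(np.hypot(*d),"marks",np.hypot(*(e[2]-e[3])));phi=np.arctan2(-d[0],d[1]);m=(e[0]+e[1])/2;print("fence",m,(e[2]+e[3])/2,np.degrees(phi))
F=np.array([*m,phi]);rep(b,F)
for n,p,z in(("spigot",(582,205),65),("cup",(82,345),55),("purple",(535,470),60)):
    q=unproj(k(*p),z);print(n,np.round(q),np.round(rot(-phi)@(q-m)))
E
```

```text
[466.7  85.4]
[592.3  62.7]
[575.1 -26.1]
[449.8  -2. ]
[520.99177288  29.97607602] 79.0362388895905
[519.30801213  30.09930403   1.37146421] 78.57911094816384 217.65975952148438
[[654.2 216. ]
 [702.3 -77.9]
 [659.9 167.7]
 [689.2 -29.4]]
297.75676817963415 marks 199.3328875258173
fence [678.23674731  69.04739193] [674.57478198  69.15276427] 9.283288542490515
block [519.3  30.1] yaw 78.6 | fence frame [-163.1  -12.8] rel 69.3
corners world FL FR BR BL [[465.0, 87.0], [592.0, 61.0], [574.0, -27.0], [447.0, -1.0]] fence [[-208.0, 52.0], [-86.0, 6.0], [-118.0, -78.0], [-240.0, -32.0]]
spigot [ 629. -142.] [ -83. -200.]
cup [525. 254.] [-121.  207.]
purple [ 422. -101.] [-280. -126.]
```

```bash
cat >> h.py <<'E'
F=np.array([676.5,69.1,np.radians(9.1)])
def tool():
    s=env.state();p=np.array(s["ee_pos"]);f=rot(-F[2])@(p[:2]-F[:2])
    print("t",s["time_s"],"tool fence",np.round(f,1),"z",round(p[2],1),"yaw",np.round(s["ee_rot"],1),"F",np.round(s["force"],1),"w",round(s["gripper_width"],1))
def look(b0,name=None):
    a=env.grab_frame("top")[:,:,::-1].copy(); b,s=fit(a,b0);print("score",round(s),list(np.round(b,3)));rep(b,F)
    if name:
        o=cv2.resize(a[110:290,130:370],None,fx=3,fy=3,interpolation=cv2.INTER_CUBIC)
        cv2.polylines(o,[np.int32((proj(corners(b))-[130,110]+.5)*3)],True,(0,255,0),1);cv2.imwrite(f"pics/{name}.png",o)
E
python3 -m jog '{"jaw":[0,0,0,0],"slide":[[0,0,0],[0,0,0],[0,0,0],[0,0,0]],"spin":[-0.93,-0.93,-0.93,-0.93]}'
python3 -c 'from h import *;tool()'
```

```text
time_s: 0.5
ee_pos: [198.5, 539.3, 184.0]
ee_rot: [-179.9, -0.0, -170.1]
force: [-0.5, 1.4, -0.1]
gripper_width: 62.1
gripper_force: 0.0
t 0.5 tool fence [-397.6  539.9] z 184.0 yaw [-179.9   -0.  -170.1] F [-0.5  1.4 -0.1] w 62.1
```

```bash

python3 -m jog '{"jaw":[0,0,0,0,0,0,0,0,0,0],"slide":[[-0.6,-0.99,0],[-0.6,-0.99,0],[-0.6,-0.99,0],[-0.6,-0.99,0],[-0.6,-0.99,0],[-0.6,-0.99,0],[-0.6,-0.99,0],[-0.6,-0.99,0],[-0.6,-0.99,0],[-0.6,-0.99,0]],"spin":[0.1,0,0,0,0,0,0,0,0,0]}' >/dev/null
python3 -m jog '{"jaw":[0,0,0,0,0,0,0,0],"slide":[[-0.63,-0.99,0],[-0.63,-0.99,0],[-0.63,-0.99,0],[-0.63,-0.99,0],[-0.63,-0.99,0],[-0.63,-0.99,0],[-0.63,-0.99,0],[0,0,0]],"spin":[0,0,0,0,0,0,0,0]}'
python3 -c 'from h import *;tool()'
```

```text
time_s: 2.3
ee_pos: [586.7, 85.2, 183.5]
ee_rot: [-179.9, 0.0, -171.5]
force: [-0.6, 0.2, -0.6]
gripper_width: 0.4
gripper_force: 0.0
t 2.3 tool fence [-86.1  30.1] z 183.5 yaw [-179.9    0.  -171.5] F [-0.6  0.2 -0.6] w 0.4
```

```bash

python3 -m jog '{"jaw":[0,0,0,0,0,0,0,0,0],"slide":[[-0.1,0.3,0],[0,0,0.9],[0,0,0.9],[0,0,0.9],[0,0,0.9],[0,0,0.9],[0,0,0.9],[0,0,0.3],[0,0,0]],"spin":[-0.08,0,0,0,0,0,0,0,0]}' 
python3 -c 'from h import *;tool()'
python3 -m jog '{"jaw":[0,0,0,0,0,0,0,0,0,0],"slide":[[0,-0.2,0],[0,-0.2,0],[0,-0.2,0],[0,-0.2,0],[0,-0.2,0],[0,-0.2,0],[0,-0.2,0],[0,-0.2,0],[0,-0.2,0],[0,-0.2,0]],"spin":[0,0,0,0,0,0,0,0,0,0]}'
python3 - <<'E'
from h import *
tool()
cv2.imwrite("pics/p1.png",cv2.resize(env.grab_frame("side")[130:280,150:350,::-1],None,fx=3,fy=3))
E
```

```text
time_s: 3.2
ee_pos: [584.6, 98.9, 12.4]
ee_rot: [180.0, -0.2, -170.5]
force: [-0.2, -0.2, 0.8]
gripper_width: 0.3
gripper_force: 0.0
t 3.2 tool fence [-86.   43.9] z 12.4 yaw [ 180.    -0.2 -170.5] F [-0.2 -0.2  0.8] w 0.3
time_s: 4.2
ee_pos: [597.6, 39.6, 14.7]
ee_rot: [179.8, 0.3, -170.7]
force: [1.3, 6.4, 1.8]
gripper_width: 0.4
gripper_force: 2.9
t 4.2 tool fence [-82.5 -16.6] z 14.7 yaw [ 179.8    0.3 -170.7] F [1.3 6.4 1.8] w 0.4
```

View pics/p1.png

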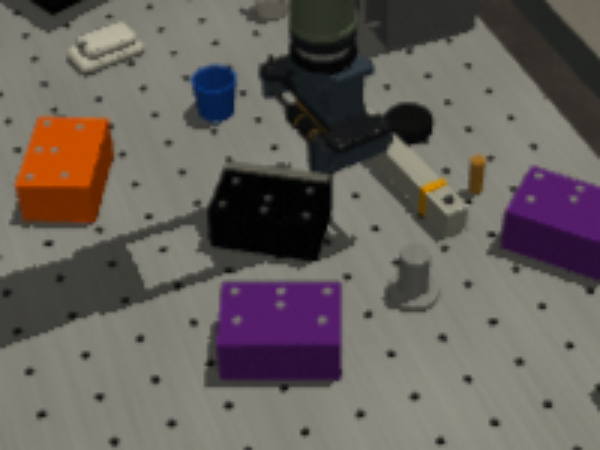

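The side view shows the block turning clockwise, with the shut fingers on its bright face near the fence end, at about (345,150) in the crop. I'll keep pushing and bias toward the robot so the fingers don't slip off.

```bash

python3 -m jog '{"jaw":[0,0,0,0,0],"slide":[[0.15,-0.2,0.05],[0.1,-0.2,0],[0.1,-0.2,0],[0.1,-0.2,0],[0.1,-0.2,0]],"spin":[0,0,0,0,0]}'
python3 -c 'from h import *;tool()'
python3 -m jog '{"jaw":[0,0,0,0,0,0,0,0,0,0],"slide":[[-0.3,0.6,0],[0,0.6,0],[0,0,-0.95],[0,0,-0.95],[0,0,-0.95],[0.3,0.9,-0.95],[0.7,0.9,0],[0.7,0.9,0],[0.7,0.9,0],[0.7,0.9,0]],"spin":[0,0,0,0,0,0,0,0,0,0]}' >/dev/null
python3 - <<'E'
from h import *
tool(); look([505,5,np.radians(45)],"a1")
E
```

```text
time_s: 4.75
ee_pos: [589.9, 7.3, 14.7]
ee_rot: [180.0, 0.7, -170.7]
force: [6.0, 7.4, 4.8]
gripper_width: 0.5
gripper_force: 4.5
t 4.75 tool fence [-95.3 -47.3] z 14.7 yaw [ 180.     0.7 -170.7] F [6.  7.4 4.8] w 0.5
t 5.75 tool fence [-186.6  123.2] z 126.4 yaw [-180.     0.  -170.7] F [ 0.4  0.4 -0.1] w 0.5
score 208 [np.float64(508.248), np.float64(3.295), np.float64(0.657)]
block [508.2   3.3] yaw 37.7 | fence frame [-176.5  -38.4] rel 28.6
corners world FL FR BR BL [[504.0, 82.0], [584.0, -21.0], [512.0, -76.0], [433.0, 27.0]] fence [[-168.0, 40.0], [-106.0, -74.0], [-185.0, -117.0], [-247.0, -3.0]]
```

View pics/a1.png

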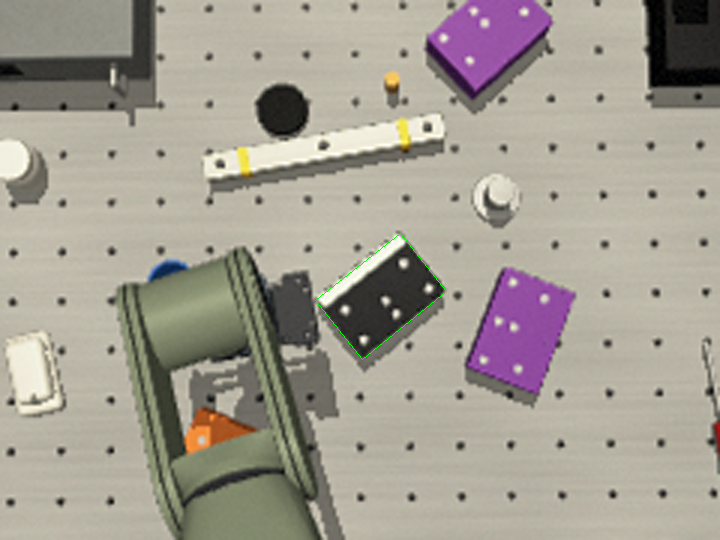

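The outline fits the block exactly: centre at about (380,296) in the crop, 28.6° still to turn. The next push is on its near face at the left (BL) end.

```bash

python3 -m jog '{"jaw":[0,0,0,0,0,0,0,0,0,0],"slide":[[0.45,-0.84,0],[0.45,-0.84,0],[0.45,-0.84,0],[0.45,-0.84,0],[0.45,-0.84,0],[0.45,-0.84,0],[0,0,0.95],[0,0,0.95],[0,0,0.95],[0,0,0.95]],"spin":[0,0,0,0,0,0,0,0,0,0]}' >/dev/null
python3 -m jog '{"jaw":[0],"slide":[[0,0,0]],"spin":[0]}' >/dev/null
python3 -c 'from h import *;tool()'
python3 -m jog '{"jaw":[0,0,0,0,0,0,0,0,0,0],"slide":[[-0.2,0.05,0],[-0.2,0.05,0],[-0.2,0.05,0],[-0.2,0.05,0],[-0.2,0.05,0],[-0.2,0.05,0],[-0.2,0,0],[-0.2,0,0],[0,0,0],[0,0,0]],"spin":[0,0,0,0,0,0,0,0,0,0]}'
python3 -c 'from h import *;tool()'
python3 -m jog '{"jaw":[0,0,0,0,0,0,0,0,0,0],"slide":[[0.6,0,0],[0.6,0,0],[0,0,-0.95],[0,0,-0.95],[0,0,-0.95],[0.3,0.9,-0.95],[0.7,0.9,0],[0.7,0.9,0],[0.7,0.9,0],[0.7,0.9,0]],"spin":[0,0,0,0,0,0,0,0,0,0]}' >/dev/null
python3 - <<'E'
from h import *
tool(); look([530,15,np.radians(16)],"a2")
E
```

```text
t 6.9 tool fence [-268.9  -28.6] z 9.7 yaw [ 179.9   -0.4 -170.6] F [-1.3  0.4  0.8] w 0.3
time_s: 7.9
ee_pos: [461.0, 16.3, 12.2]
ee_rot: [179.9, -0.4, -170.6]
force: [-7.2, 2.0, -0.8]
gripper_width: 0.4
gripper_force: 2.9
t 7.9 tool fence [-221.2  -18.1] z 12.2 yaw [ 179.9   -0.4 -170.6] F [-7.2  2.  -0.8] w 0.4
t 8.9 tool fence [-346.9  116.4] z 127.8 yaw [ 179.9    0.3 -170.6] F [-0.1  0.9 -0.4] w 0.3
score 224 [np.float64(535.089), np.float64(4.804), np.float64(0.439)]
block [535.1   4.8] yaw 25.1 | fence frame [-149.8  -41.1] rel 16.0
corners world FL FR BR BL [[548.0, 83.0], [603.0, -35.0], [522.0, -73.0], [467.0, 45.0]] fence [[-125.0, 34.0], [-89.0, -91.0], [-175.0, -116.0], [-211.0, 9.0]]
```

View pics/a2.png

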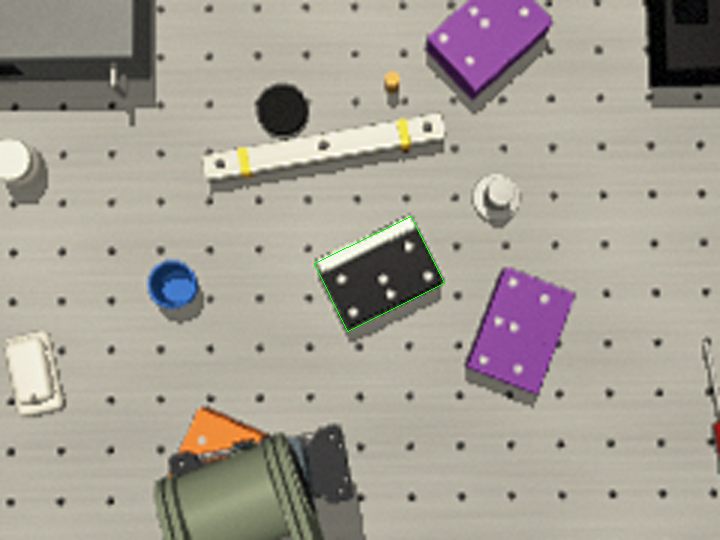

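The outline fits again: 16° left to turn, centre y = −41, so it needs shifting left. Pushing the right end near its BR corner toward +y does both.

```bash

python3 -m jog '{"jaw":[0,0,0,0,0,0,0,0,0,0],"slide":[[-0.75,-0.93,0],[-0.75,-0.93,0],[-0.75,-0.93,0],[-0.75,-0.93,0],[-0.75,-0.93,0],[-0.75,-0.93,0],[-0.75,-0.93,0],[-0.75,-0.93,0],[-0.75,-0.93,0],[0,0,0]],"spin":[0,0,0,0,0,0,0,0,0,0]}' >/dev/null
python3 -c 'from h import *;tool()'
python3 -m jog '{"jaw":[0,0,0,0,0],"slide":[[0,0,0.95],[0,0,0.95],[0,0,0.95],[0,0,0.95],[0,0,0.05]],"spin":[0,0,0,0,0]}' >/dev/null
python3 -c 'from h import *;tool()'
python3 -m jog '{"jaw":[0,0,0,0,0,0,0,0,0,0],"slide":[[0,0.2,0],[0,0.2,0],[0,0.2,0],[0,0.2,0],[0,0.2,0],[0,0.2,0],[0,0.2,0],[0,0.2,0],[0,0.2,0],[0,0,0]],"spin":[0,0,0,0,0,0,0,0,0,0]}'
python3 -c 'from h import *;tool()'
python3 -m jog '{"jaw":[0,0,0,0,0,0,0,0,0,0],"slide":[[0,-0.6,0],[0,-0.4,0],[0,0,-0.95],[0,0,-0.95],[0,0,-0.95],[0.9,0,-0.95],[0.9,-0.4,0],[0.9,-0.4,0],[0.9,-0.4,0],[0.9,-0.4,0]],"spin":[0,0,0,0,0,0,0,0,0,0]}' >/dev/null
python3 - <<'E'
from h import *
tool(); look([535,28,np.radians(12)],"a3")
E
```

```text
t 9.95 tool fence [-139.7 -138.8] z 127.4 yaw [-179.8    0.3 -170.7] F [-0.5  0.8 -0.2] w 0.2
t 10.45 tool fence [-146.1 -133.8] z 8.4 yaw [ 179.9   -0.3 -170.6] F [-0.7  0.   0.2] w 0.4
time_s: 11.45
ee_pos: [548.1, -34.6, 12.4]
ee_rot: [-179.8, 0.2, -170.5]
force: [-0.4, -5.5, -0.4]
gripper_width: 0.1
gripper_force: 2.4
t 11.45 tool fence [-143.1  -82.1] z 12.4 yaw [-179.8    0.2 -170.5] F [-0.4 -5.5 -0.4] w 0.1
t 12.45 tool fence [-279.4 -160. ] z 125.6 yaw [-1.799e+02  1.000e-01 -1.706e+02] F [ 0.9 -0.1 -0.5] w 0.4
score 233 [np.float64(532.814), np.float64(44.109), np.float64(0.373)]
block [532.8  44.1] yaw 21.4 | fence frame [-145.8   -2. ] rel 12.3
corners world FL FR BR BL [[551.0, 121.0], [598.0, -0.0], [515.0, -33.0], [467.0, 88.0]] fence [[-116.0, 71.0], [-88.0, -56.0], [-176.0, -75.0], [-204.0, 52.0]]
```

View pics/a3.png

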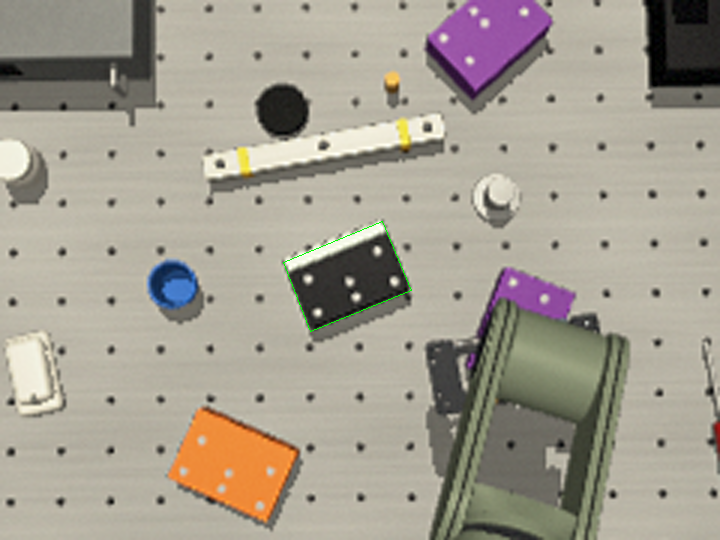

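The fit is good: centre y ≈ −2, 12° left. Now the open fingers push the near face as a two-point pusher, which squares the block as it advances.

```bash

python3 -m jog '{"jaw":[80,80,80,80,80,80,80,80,80,80],"slide":[[-0.2,0.86,0],[-0.2,0.86,0],[-0.2,0.86,0],[-0.2,0.86,0],[-0.2,0.86,0],[-0.2,0.86,0],[0,0,0],[0,0,0],[0,0,0],[0,0,0]],"spin":[0,0,0,0,0,0,0,0,0,0]}' >/dev/null
python3 -c 'from h import *;tool()'
python3 -m jog '{"jaw":[80,80,80,80,80],"slide":[[0,0,0.95],[0,0,0.95],[0,0,0.95],[0,0,0.95],[0,0,0]],"spin":[0,0,0,0,0]}' >/dev/null
python3 -c 'from h import *;tool()'
python3 -m jog '{"jaw":[80,80,80,80,80,80,80,80,80,80],"slide":[[-0.3,0,0],[-0.3,0,0],[-0.3,0,0],[-0.3,0,0],[-0.3,0,0],[-0.3,0,0],[-0.3,0,0],[-0.3,0,0],[-0.3,0,0],[-0.3,0,0]],"spin":[0,0,0,0,0,0,0,0,0,0]}'
python3 - <<'E'
from h import *
tool(); look([565,48,np.radians(10)],"a4")
E
```

```text
t 13.5 tool fence [-243.6   -5.5] z 124.6 yaw [-180.     0.  -170.7] F [-0.1  0.6  0.1] w 77.7
t 14.0 tool fence [-246.6   -5. ] z 7.8 yaw [ 179.9   -0.4 -170.7] F [-1.5  1.2  0.5] w 79.5
time_s: 15.0
ee_pos: [517.9, 40.1, 10.4]
ee_rot: [179.9, -0.9, -170.6]
force: [-14.9, -1.5, 7.8]
gripper_width: 79.9
gripper_force: 7.6
t 15.0 tool fence [-161.2   -3.5] z 10.4 yaw [ 179.9   -0.9 -170.6] F [-14.9  -1.5   7.8] w 79.9
score 92 [np.float64(579.448), np.float64(46.929), np.float64(0.15)]
block [579.4  46.9] yaw 8.6 | fence frame [-99.3  -6.5] rel -0.5
corners world FL FR BR BL [[614.0, 118.0], [634.0, -11.0], [545.0, -24.0], [525.0, 104.0]] fence [[-54.0, 58.0], [-55.0, -72.0], [-145.0, -71.0], [-144.0, 59.0]]
```

View pics/a4.png

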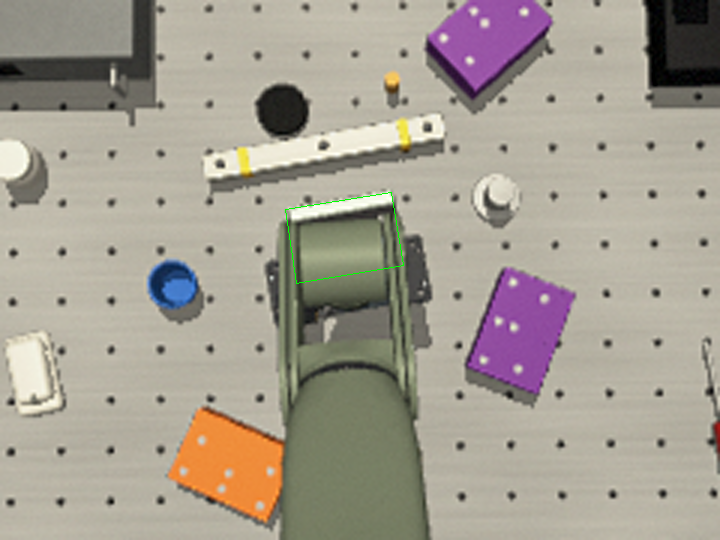

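The block is square to the fence, its white strip running from (288,208) to (392,195) in the crop, about 54 mm short. I'll advance and then ease on until the force rises.

```bash

python3 -m jog '{"jaw":[80,80,80,80,80,80],"slide":[[-0.25,0,0],[-0.25,0,0],[-0.25,0,0],[-0.25,0,0],[-0.25,0,0],[-0.2,0,0]],"spin":[0,0,0,0,0,0]}'
python3 -c 'from h import *;tool()'
python3 -m jog '{"jaw":[80,80,80,80],"slide":[[-0.08,0,0],[-0.08,0,0],[-0.08,0,0],[-0.08,0,0]],"spin":[0,0,0,0]}'
python3 -c 'from h import *;tool()'
```

```text
time_s: 15.65
ee_pos: [562.1, 47.1, 10.4]
ee_rot: [179.9, -0.8, -170.6]
force: [-14.5, -2.4, 8.0]
gripper_width: 80.1
gripper_force: 7.4
t 15.65 tool fence [-116.5   -3.6] z 10.4 yaw [ 179.9   -0.8 -170.6] F [-14.5  -2.4   8. ] w 80.1
time_s: 16.05
ee_pos: [571.0, 48.6, 10.4]
ee_rot: [179.9, -0.9, -170.6]
force: [-14.3, -1.2, 6.9]
gripper_width: 79.7
gripper_force: 7.3
t 16.05 tool fence [-107.5   -3.6] z 10.4 yaw [ 179.9   -0.9 -170.6] F [-14.3  -1.2   6.9] w 79.7
```

```bash

python3 -m jog '{"jaw":[80,80],"slide":[[-0.07,0,0],[-0.07,0,0]],"spin":[0,0]}' | grep -E 'force|pos'
python3 -m jog '{"jaw":[80,80],"slide":[[-0.07,0,0],[-0.07,0,0]],"spin":[0,0]}'| grep -E 'force|pos'
python3 -c 'from h import *;tool()'
```

```text
ee_pos: [573.2, 48.9, 10.4]
force: [-20.6, -4.2, 14.6]
gripper_force: 11.1
ee_pos: [572.9, 48.9, 10.5]
force: [-30.0, -5.5, 21.7]
gripper_force: 15.8
t 16.45 tool fence [-105.5   -3.5] z 10.5 yaw [ 179.9   -1.6 -170.6] F [-30.   -5.5  21.7] w 79.7
```

The fingers stopped and the force rose to 30 N, so the block is on the fence. I'll back off and check.

```bash

python3 -m jog '{"jaw":[80,80,80,80,80,80,80,80,80,80],"slide":[[0.2,0,0],[0.5,0,0],[0.8,0,0],[0.5,0,0],[0,0,-0.9],[0,0,-0.9],[0,0,-0.9],[0.9,0,-0.9],[0.9,0,0],[0.9,0,0]],"spin":[0,0,0,0,0,0,0,0,0,0]}' >/dev/null
python3 -m jog '{"jaw":[80,80,80,80,80,80],"slide":[[0.3,-0.9,0],[0.3,-0.9,0],[0,-0.9,0],[0,-0.9,0],[0,-0.9,0],[0,0,0]],"spin":[0,0,0,0,0,0]}' >/dev/null
python3 - <<'E'
from h import *
tool(); look([632,58,np.radians(9.1)],"a5")
E
```

```text
t 18.05 tool fence [-248.7 -142.8] z 119.8 yaw [-179.9    0.2 -170.8] F [-0.1  0.4 -0.2] w 79.8
score 216 [np.float64(632.731), np.float64(52.02), np.float64(0.16)]
block [632.7  52. ] yaw 9.2 | fence frame [-45.9  -9.9] rel 0.1
corners world FL FR BR BL [[667.0, 123.0], [688.0, -5.0], [599.0, -19.0], [578.0, 109.0]] fence [[-1.0, 55.0], [-1.0, -75.0], [-91.0, -75.0], [-91.0, 55.0]]
```

View pics/a5.png

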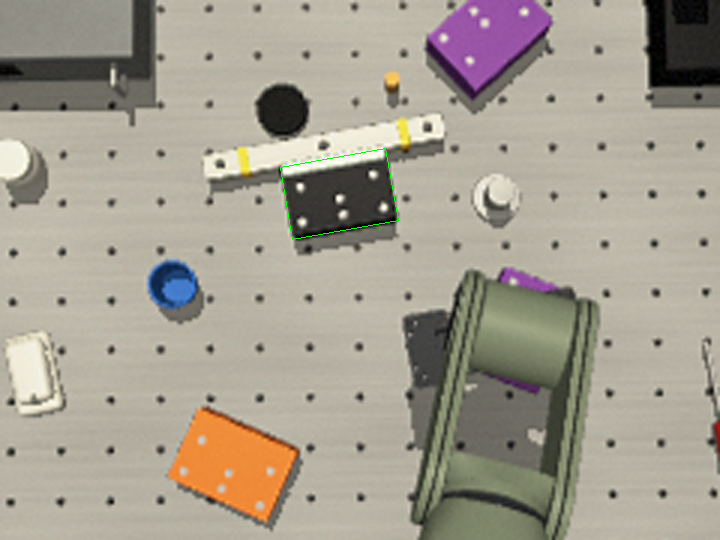

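The bright strip lies along the fence from (282,166) to (385,150) in the crop, between the marks at (244,160) and (403,133). The bystanders are where they were and the arm is clear, so I'm handing in.

```bash
python3 -c 'from workcell import env;print(env.job_done())'
```

```text
the job is handed in; nothing more can be done
None
```

I handed the job in at about 18 s: the last picture shows the block's bright face flush on the fence (about 1 mm and 0.1° off by measurement), between the yellow marks, with the arm clear and the bystanders in view unmoved; no verdict came back.

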